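Turn the cheese stand to face the day's offer to the customers

ROBOT

A 6-joint arm with a two-finger parallel gripper is mounted at the origin on the work surface. World frame = base frame: x ahead of the robot, y to its left, z up, the work surface at z = 0. Lengths are in mm, angles in rad, forces in N, time in s.
With the tool pointing down it reaches from about 325 to 1000 mm from the base axis. Payload 5.1 kg.
Tool frame: the origin (TCP) lies on the centre line of the jaws, within the pads' length; the fingertips stand 25 mm ahead of it and the grasp point (between the pads) lies 6 mm ahead of it (arm.tip_reach is the distance from the TCP to the fingertips, in mm); y points along the fingers, x is the direction in which the jaws open and shut, and the axes are right-handed (so a half turn about y gives the same grasp; the last joint's range is limited). The gripper opens to 85 mm and grips with 20 to 120 N. Pads are 22 mm wide; open, the fingers measure 114 mm over their backs; the gripper's body (76 mm by 85 mm) begins 54 mm behind the grasp point. The pads swing forward as they close: fully open they stand 13 mm farther back than shut.
Start: joints at [-1.229, 0.124, 1.65, -0, 1.367, -0.083], TCP at [267.858, -592.231, 256.322] pointing down, gripper open.
Joint ranges: [-2.61, 2.61], [-1.02, 2.33], [0.03, 2.71], [-1.35, 4.49], [0.32, 2.68], [-2.91, 2.91]. Speed limits (rad/s): [2.57, 2.57, 3.14, 3.14, 3.14, 3.14].

INTERFACE

Orientations are given as [roll, pitch, yaw] about the fixed x, y, z axes, in that order (R = Rz(yaw) Ry(pitch) Rx(roll)).
In Python, from plant import arm gives the robot as it stands. The module is installed in compiled form; this text tells all that it offers.
- The arm moves only by the tool play_rows, never from a script. Its argument "steps" is a list of rows, each a list of 3 entries, a list of its own where there are three numbers: the finger opening in cm, from 0 to 8.54, then the shift along the world's x, y, z in cm, then the turn about the world's z in degrees. A call has 1 to 8 rows; each row shifts and turns the pose as measured when the row begins; what a row does not reach is not made up. A row lasts 1/12 s, in which the tool goes at most 41.7 mm and 7.16 degrees, less where a joint would pass 70% of its speed; a pose out of reach is approached as far as the arm can. A call is refused whole if a number of a shift passes 4.17 or a number of a turn 7.16, either way. A call with a gripper value outside its range is refused whole. The fingers move at their own pace and stop on an object; the grip force is fixed at half the most. Time passes only in rows, so rows that do not move let the fingers close. It gives the time, the measured TCP pose, the force and the opening at its end, in the units of the state.
- arm.get_obs(): the state, without advancing time (a new reading comes with each control period).
- arm.camera(name): name is "scene" or "side" or "wrist"; returns (picture, depth): 400x640x3 uint8, red, green, blue; 400x640 float32, mm along the optical axis (not along the pixel's ray), 0 where there is no reading.
- arm.calibration(name): a dict with "fx", "fy", "cx", "cy" (pixels), "k1" (the pictures are not rectified: a ray, as slopes to the right and down, at radius r is drawn at 1 + k1 r^2 times it, then the intrinsics apply), "R" (3x3) and "t" (3): a world point X has camera coordinates R X + t. Camera axes: x right, y down, z forward; pixel columns grow to the right and rows downward; lengths in mm; the calibration is good to about 2 mm. A picture is of the moment at which its call begins: read the wrist's pose just before it. calibration takes no time and is no camera call; for the wrist camera it gives the pose at the moment of the call.
- arm.close_job(): hands the job in, once; it reports no verdict.
The state is a dict: "clock": time; "qpos": joint angles; "joint_vel": joint speeds; "effort": joint torques, N m; "ee_pos": TCP position; "tool_rot": TCP orientation; "force": force on the tool from outside, world axes, zero at the start; "moment": the same for the moment, N m; "gripper_width": finger opening in mm.
Only numpy, scipy, OpenCV 4.12 (cv2) and the standard library are available. Lean on these libraries where they do the work, as an engineer would, in place of code of your own. Each camera call takes 0.05 s, during which the arm holds its last target.

TASK

The cheese in the blue-and-white wrapper is today's offer: bring it round to the front of the revolving stand, squarely behind the price ticket, by pushing the petal-shaped rim of the board round with the fingertips. Let the cheeses ride along: do not touch or lift them or make them slip on the board, and leave everything else on the counter where it is. Finish with the board at rest and the hand clear of it.

Things in the scene. Friction and masses are not known exactly. Their poses are not given: they have to be found in the camera images.
- stand: Fixed steel foot of the revolving stand: disc 190 mm in diameter, 12 mm high, with a flat 32 mm tongue running out under the board along its own +x to the ticket holder. +x is the front: the customers' side, away from the robot, turned up to 0.45 rad from world x. It cannot move. Origin: on the counter, on the board's turning axis; z up.
- ticket (a point): Middle of the upright white price ticket with blue top edge at the front of the stand, fixed, 168 mm out from the turning axis. Ticket 64 mm wide, 3 mm thick, its top 72 mm above the counter, in a holder block 70 mm wide, 18 mm deep. Point 45 mm above the counter.
- board: Beech turntable, turns either way without stops; a greased bearing (drag 0.1 N m + 0.15 N m s/rad, 1 to 2 N at the rim) stops it when let go. Top 50 mm, underside 26 mm above the counter. Disc of radius 114 mm with petals on its edge. Origin: on the axis, at the underside; x runs to the middle of a petal; yaw grows counter-clockwise from above. Cheeses rise 34 mm above the top, within 118 mm of the axis.
- petal (a point): Outermost point of one of the 8 equal rim petals, on the board's own x axis, 146 mm from the axis, 38 mm above the counter. Each petal is a round of radius 32 mm centred 114 mm from the axis; petals every 45 degrees, finger notches half way between, bottom 114 mm from the axis; open width 28 mm at radius 120, 36 at 130, 55 at 146. A fingertip in a notch pushes a petal's flank.
- blue_cheese: The cheese to bring to the front: white wrapper with blue band, blue top with white dots and white centre, 68 mm in diameter, 34 mm high, about 0.13 kg. It rides loose on the board, centre about 77 mm from the axis, one of four spaced 90 degrees apart; which place it has varies. Origin: centre of its underside, 50 mm above the counter; z up, yaw arbitrary.
- white_cheese: Ivory bloomy round with a herb sprig on top, 70 mm in diameter, 30 mm high. It rides loose on the board, centre about 77 mm from the axis, one of four spaced 90 degrees apart; which place it has varies. Origin: centre of its underside, 50 mm above the counter; z up, yaw arbitrary.
- brown_cheese: Dark brown round, 66 mm in diameter, 32 mm high. It rides loose on the board, centre about 77 mm from the axis, one of four spaced 90 degrees apart; which place it has varies. Origin: centre of its underside, 50 mm above the counter; z up, yaw arbitrary.
- boxed_cheese: Round in a thin wooden box, ivory top, 70 mm in diameter, 34 mm high. It rides loose on the board, centre about 77 mm from the axis, one of four spaced 90 degrees apart; which place it has varies. Origin: centre of its underside, 50 mm above the counter; z up, yaw arbitrary.
- fig_jar: Bystander: dark red jar with brass cap, 62 mm in diameter, 74 mm high, loose on the counter at the left. Origin: centre of its underside.
- honey_jar: Bystander: amber jar with brass cap, 62 mm in diameter, 74 mm high, loose on the counter at the left, further off. Origin: centre of its underside.
- round_box: Bystander: cheese in a thin wooden box, 110 mm in diameter, 45 mm high, loose on the counter at the right. Origin: centre of its underside.
- knife: Bystander: cheese knife with dark wooden handle, 260 mm long, 16 mm high, lying on the white cutting board (20 mm high) at the right. Origin: near its middle, on its underside; x runs from handle to tip.
Not all that is in view belongs to the job. What is shaped like the white_cheese but orange or pink is not meant. Several things have the shape of the blue_cheese; the one meant has the colours described above.

How it is judged (in metres and radians):
On the way:
1. the fingers push the board's rim and it turns (contact force between the fingers and board above 0.2 N and angular speed of board above 0.03 rad/s).
At the end, for the whole second after the job is handed in: Blue cheese at the front, its centre within 12 mm sideways of the line from the stand's axis to the ticket's middle; board at rest; all four cheeses upright on the board, 60 to 94 mm from its axis and over 86 mm apart; jars, round box and knife within 15 mm of their start (y of blue_cheese in the frame of stand between -0.012 and 0.012 m and x of blue_cheese in the frame of stand above 0.05 m and angular speed of board below 0.03 rad/s and horizontal distance between blue_cheese and board between 0.06 and 0.094 m and height (world z) of blue_cheese between 0.045 and 0.056 m and angle between each of blue_cheese, white_cheese, brown_cheese, boxed_cheese's own z axis and vertical below 0.1 rad and linear speed of each of blue_cheese, white_cheese, brown_cheese, boxed_cheese below 0.02 m/s and horizontal distance between white_cheese and board between 0.06 and 0.094 m and height (world z) of white_cheese between 0.045 and 0.056 m and horizontal distance between brown_cheese and board between 0.06 and 0.094 m and height (world z) of brown_cheese between 0.045 and 0.056 m and horizontal distance between boxed_cheese and board between 0.06 and 0.094 m and height (world z) of boxed_cheese between 0.045 and 0.056 m and horizontal distance between blue_cheese and white_cheese above 0.086 m and horizontal distance between each of blue_cheese, white_cheese and brown_cheese above 0.086 m and horizontal distance between each of blue_cheese, white_cheese, brown_cheese and boxed_cheese above 0.086 m and distance of each of fig_jar, honey_jar, round_box, knife from where it was at the start of the episode below 0.015 m); the robot touches nothing.
It fails at once if a cheese on the board was touched by the robot (contact force between any of the fingers, the arm and blue_cheese above 1 N or contact force between any of the fingers, the arm and white_cheese above 1 N or contact force between any of the fingers, the arm and brown_cheese above 1 N or contact force between any of the fingers, the arm and boxed_cheese above 1 N).
It fails at once if a cheese was lifted off the board or tipped (height (world z) of any of blue_cheese, white_cheese, brown_cheese, boxed_cheese above 0.062 m or angle between any of blue_cheese, white_cheese, brown_cheese, boxed_cheese's own z axis and vertical above 0.35 rad).
It fails at once if something else on the counter was disturbed (distance of any of fig_jar, honey_jar, round_box, knife from where it was at the start of the episode above 0.015 m).
It also fails if it takes over 72 s, if anything falls off the work surface, if the arm or the gripper's body presses on something with over 40 N, if the wrist force passes 120 N, or if a joint passes its speed limit or range.

## Working session

There is one attempt and no reset: what is moved stays moved. The work goes in short steps, Python scripts to look and compute and a tool call to move; the robot and the scene stay as the last step left them, time stands still between calls to the robot, and variables do not carry over. Pictures are saved under pics/ and viewed, and the job is handed in when it is done.

Besides the shell and the picture viewer there is one more tool, called after ">>>" as name(argument=value, ...), one argument or row to a line, values as JSON. play_rows: Moves the arm, as the interface text tells. Its arguments: {"type":"object","properties":{"steps":{"type":"array","items":{"type":"array"}}},"required":["steps"]}

```bash
mkdir -p pics; ls; python3 - <<'E'
from plant import arm
import cv2
o=arm.get_obs();print(o)
for n in("scene","side","wrist"):
    c=arm.calibration(n);print(n,{k:(v if not hasattr(v,'tolist') else v.tolist()) for k,v in c.items()})
    p,d=arm.camera(n);cv2.imwrite(f"pics/{n}0.png",p[:,:,::-1])
print(arm.tip_reach)
E
```

```text
pics
{'clock': 0.0, 'qpos': array([-1.22859923e+00,  1.24487497e-01,  1.65167365e+00, -4.13494537e-06,
        1.36752078e+00, -8.26445786e-02]), 'joint_vel': array([ 0.00091279,  0.00054815, -0.00020312, -0.00144654, -0.00097307,
       -0.00011486]), 'effort': array([ 3.05464229e-03, -4.23605347e+01, -3.65451872e+01,  1.33396529e-04,
        6.89363907e-03,  7.43883930e-06]), 'ee_pos': array([ 267.67081084, -591.7082049 ,  255.06457715]), 'tool_rot': array([-1.57062789,  0.00208249, -1.14595364]), 'force': array([-0.58713467,  0.88312055, -0.42314892]), 'moment': array([-0.00390785,  0.02571443,  0.07153932]), 'gripper_width': 85.25450481829634}
scene {'fx': 385.816035299319, 'fy': 385.816035299319, 'cx': 307.54155267086634, 'cy': 204.80218927641732, 'k1': -0.07720959866320767, 'R': [[-0.03418359275530727, 0.9994087480884276, -0.0036927267243329694], [0.5753297843131832, 0.016656953172952398, -0.8177519093179422], [-0.8172069023622385, -0.03007823391283754, -0.575559013982232]], 't': [38.68591150342883, -299.3317453411682, 1424.73823858722]}
side {'fx': 399.7676946296034, 'fy': 399.7676946296034, 'cx': 322.9213060921549, 'cy': 197.25835390597098, 'k1': -0.07947904034519776, 'R': [[-0.997428174843601, -0.06891254546099816, 0.019700180360827994], [-0.05781528123614847, 0.6111380180643927, -0.7894097263980926], [0.042360704476535165, -0.7885184740729997, -0.6135504761320294]], 't': [596.2500987090696, 94.58924722052306, 1066.1765049395008]}
wrist {'fx': 284.2755772049001, 'fy': 284.2755772049001, 'cx': 315.9677932730601, 'cy': 202.7739442261582, 'k1': 0.00312429327159773, 'R': [[0.41324613471052274, -0.9106147966079692, -0.0028851941773742466], [-0.8749105813572591, -0.39791777962959046, 0.2760306419290462], [-0.2525056569186464, -0.11154430892378754, -0.9611445054573216]], 't': [-648.5097494099076, -37.25620906047787, 379.67421129353176]}
25.0
```

View pics/scene0.png

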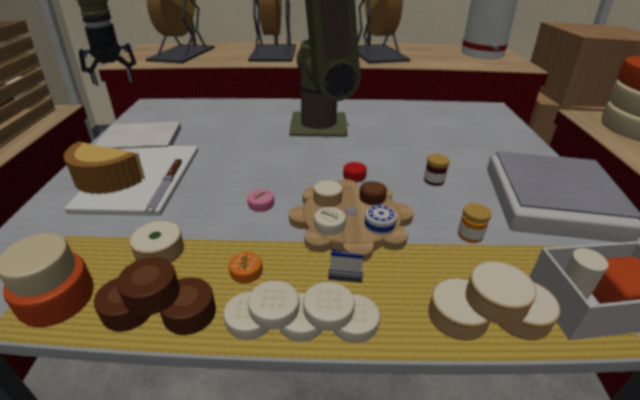

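View pics/side0.png

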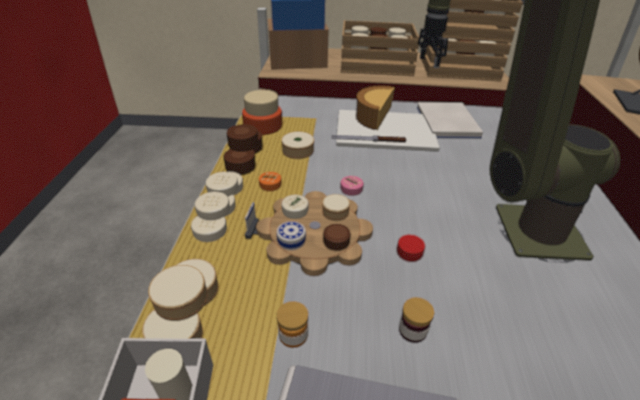

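View pics/wrist0.png

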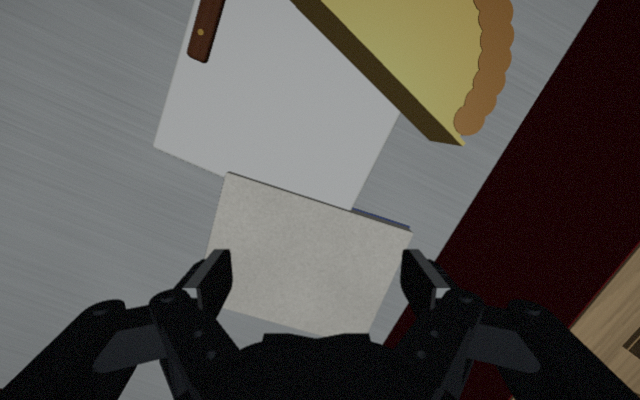

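```bash
cat > h.py <<'E'
import numpy as np,cv2
from plant import arm
def ray(c,u,v):
    K=np.array([[c['fx'],0,c['cx']],[0,c['fy'],c['cy']],[0,0,1]]);
    p=cv2.undistortPoints(np.array([[[u,v]]],float),K,np.array([c['k1'],0,0,0.]))[0,0]
    R=np.array(c['R']);t=np.array(c['t'])
    o=-R.T@t;d=R.T@np.array([p[0],p[1],1]);return o,d
def onz(c,u,v,z):
    o,d=ray(c,u,v);return o+d*(z-o[2])/d[2]
def proj(c,X):
    R=np.array(c['R']);t=np.array(c['t']);p=R@X+t;x=p[:2]/p[2];x=x*(1+c['k1']*(x@x));return np.array([c['fx']*x[0]+c['cx'],c['fy']*x[1]+c['cy']])
E
python3 - <<'E'
import cv2
a=cv2.imread('pics/scene0.png')[155:285,275:425];b=cv2.imread('pics/side0.png')[175:280,235:435]
cv2.imwrite('pics/c1.png',cv2.resize(a,None,fx=4.6,fy=4.6,interpolation=2))
cv2.imwrite('pics/c2.png',cv2.resize(b,None,fx=4,fy=4,interpolation=2))
E
```

```text
(no output)
```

View pics/c1.png

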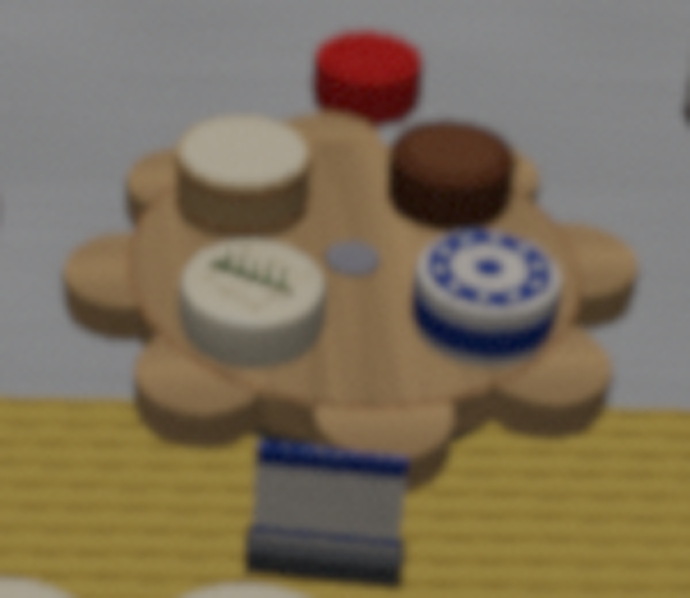

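View pics/c2.png

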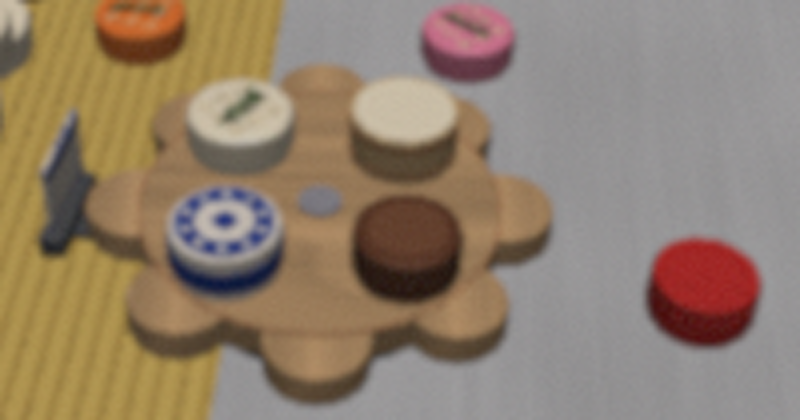

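The only blue-dotted white wrapper is the cheese at scene (381,216) / side (291,231). The red (355,172), pink (261,200) and orange (246,266) rounds are decoys. Next I measure.

```bash
python3 - <<'E'
from h import *
S=arm.calibration('scene');D=arm.calibration('side')
s=lambda x,y:(275+x/4.6-.39,155+y/4.6-.39)
e=lambda x,y:(235+x/4-.375,175+y/4-.375)
pts={'hub':(s(353,258),e(320,201),50),'blue':(s(488,267),e(225,220),84),'white':(s(253,280),e(241,114),80),'brown':(s(452,157),e(407,231),82),'box':(s(243,151),e(404,110),84)}
for k,(a,b,z) in pts.items(): print(k,onz(S,*a,z)[:2].round(1),onz(D,*b,z)[:2].round(1))
# ticket
for a in [(262,443),(408,459)]:print('ticket top',onz(S,*s(*a),72).round(1))
for a in [(72,112),(44,172)]:print('ticket top side',onz(D,*e(*a),72).round(1))
print('holder',[onz(S,*s(*a),10).round(1) for a in [(250,540),(400,560)]])
for n,a,b in [('petalF',s(385,455),None)]: print(n,onz(S,*a,50).round(1))
# others
for k,a,z in [('red',(355,167),25),('pink',(261,196),20),('orange',(246,262),20),('fig',(437,159),74),('honey',(476,212),74)]:print(k,onz(S,*a,z).round(0))
for k,a,z in [('red',(411,243),25),('pink',(352,183),20),('orange',(270,179),20),('fig',(418,306),74),('honey',(293,316),74)]:print(k,onz(D,*a,z).round(0))
E
```

```text
hub [612.6  84. ] [614.   80.7]
blue [665. 142.] [664.8 140.2]
white [672.9  32. ] [668.4  36.2]
brown [566.9 135.6] [558.5 137.9]
box [567.5  28.1] [565.1  27.5]
ticket top [777.1  34.8  72. ]
ticket top [785.3  95.6  72. ]
ticket top side [778.5  34.5  72. ]
ticket top side [783.4  94.4  72. ]
holder [array([772.4,  31.6,  10. ]), array([782.9,  97.3,  10. ])]
petalF [758.9  89.5  50. ]
red [363. 111.  25.]
pink [ 513. -142.   20.]
orange [ 759. -140.   20.]
fig [398. 330.  74.]
honey [643. 359.  74.]
red [372.  99.  25.]
pink [ 521. -149.   20.]
orange [ 768. -146.   20.]
fig [389. 328.  74.]
honey [631. 370.  74.]
```

>>> play_rows(
  steps=[
    [0,[1.3,3.9,0],0],
    [0,[1.3,3.9,0],0],
    [0,[1.3,3.9,0],0],
    [0,[1.3,3.9,0],0],
    [0,[1.3,3.9,0],0],
    [0,[1.3,3.9,0],0],
    [0,[1.3,3.9,0],0],
    [0,[1.3,3.9,0],0],
  ],
)

```text
clock: 0.82
ee_pos: [367.5, -277.4, 249.1]
tool_rot: [-1.572, 0.008, -1.159]
force: [0.9, -1.1, 0.0]
gripper_width: 0.1
```

>>> play_rows(
  steps=[
    [0,[1.3,3.9,0],0],
    [0,[1.3,3.9,0],0],
    [0,[1.3,3.9,0],0],
    [0,[1.3,3.9,0],0],
    [0,[1.3,3.9,0],0],
    [0,[1.3,3.9,0],0],
    [0,[1.3,3.9,0],0],
    [0,[0.8,2,0],0],
  ],
)

```text
clock: 1.48
ee_pos: [463.3, 24.5, 248.2]
tool_rot: [-1.569, 0.007, -1.159]
force: [0.0, -0.1, -0.1]
gripper_width: 0.1
```

```bash
python3 - <<'E'
from h import *
o=arm.get_obs();print(o['clock'],o['ee_pos'].round(1),o['tool_rot'].round(3),o['gripper_width'],o['qpos'].round(2))
c=arm.calibration('wrist');R=np.array(c['R']);print(-R.T@np.array(c['t']))
p,d=arm.camera('wrist');cv2.imwrite('pics/w1.png',p[:,:,::-1])
E
```

```text
1.4833 [463.3  24.5 248.2] [-1.569  0.007 -1.159] 0.052201121970743246 [-0.07 -0.3   2.06  0.01  1.38  1.09]
[527.24869153  51.72745433 366.50694102]
```

View pics/w1.png

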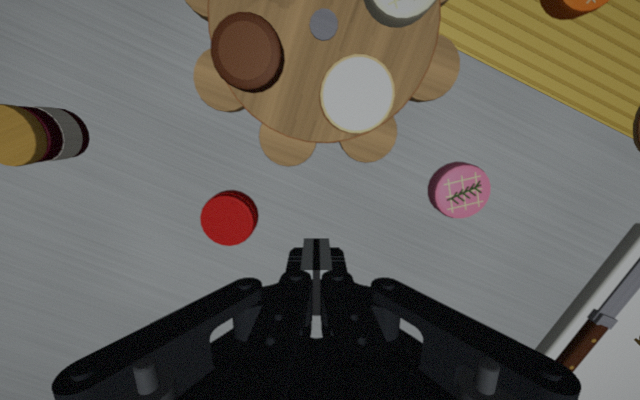

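```bash
python3 - <<'E'
from h import *
c=arm.calibration('wrist')
A=onz(c,323,24,50);print('hub',A)
A=np.array([613.5,82.5])
for n,p,z in [('p1',(203,96),50),('p2',(285,165),50),('p3',(376,160),50),('p4',(452,88),50),('brown',(247,50),82),('box',(358,91),84),('red',(229,218),25),('pink',(461,190),20)]:
    X=onz(c,*p,z);d=X[:2]-A;print(n,X.round(1),np.hypot(*d).round(1),np.degrees(np.arctan2(d[1],d[0])).round(1)%360)
E
```

```text
hub [614.01392632  87.10506831  50.        ]
p1 [502.9 175.2  50. ] 144.3 140.0
p2 [470.5  69.3  50. ] 143.6 185.3
p3 [516.4 -21.   50. ] 141.9 226.8
p4 [614.1 -58.8  50. ] 141.3 270.2
brown [558.9 138.2  82. ] 78.0 134.4
box [567.8  31.3  84. ] 68.6 228.2
red [374.5 110.4  25. ] 240.6 173.4
pink [ 524.7 -141.5   20. ] 241.0 248.4
```

>>> play_rows(
  steps=[
    [0,[0.4,-0.2,-3],0.5],
    [0,[0.4,-0.2,-3.5],0.5],
    [0,[0.4,-0.2,-3.5],0.5],
    [0,[0.4,-0.2,-3.5],0.5],
    [0,[0,0,-2],0.5],
    [0,[0,0,0],0],
  ],
)

```text
clock: 2.03
ee_pos: [481.4, 22.3, 90.9]
tool_rot: [-1.559, 0.005, -1.102]
force: [-0.6, -0.6, -0.8]
gripper_width: 0.3
```

```bash
python3 - <<'E'
from h import *
o=arm.get_obs();print(o['clock'],o['ee_pos'].round(1),o['tool_rot'].round(3),o['force'])
for n in('wrist','side'):
    p,d=arm.camera(n);cv2.imwrite(f'pics/{n}2.png',p[:,:,::-1])
    if n=='side':cv2.imwrite('pics/side2c.png',cv2.resize(p[140:300,230:460,::-1],None,fx=3,fy=3,interpolation=2))
E
```

```text
2.0333 [481.4  22.3  90.9] [-1.559  0.005 -1.102] [-0.63377362 -0.5795696  -0.84991584]
```

View pics/wrist2.png

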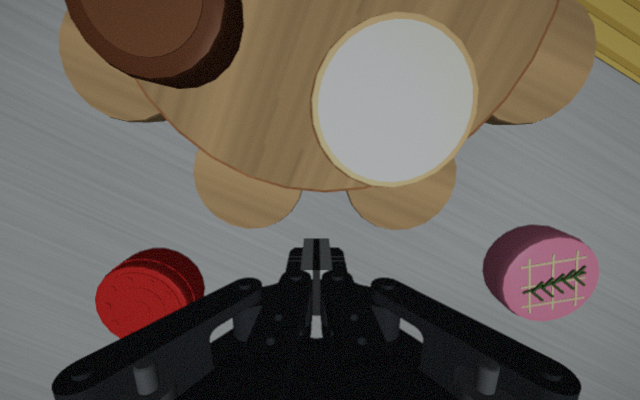

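View pics/side2c.png

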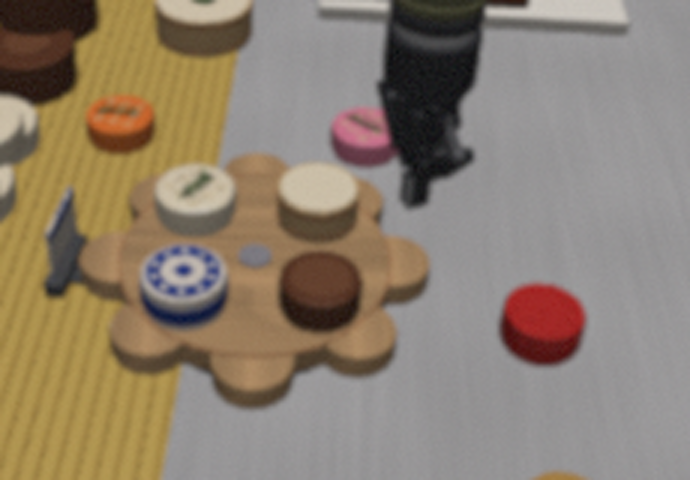

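>>> play_rows(
  steps=[
    [0,[0,0,-1.5],0],
    [0,[0,-0.1,-1.5],0],
    [0,[0,0,-0.4],0],
    [0,[0.4,0.15,0],0],
    [0,[0.4,0.2,0],0],
    [0,[0,0,0],0],
  ],
)

```text
clock: 2.63
ee_pos: [501.5, 24.1, 73.4]
tool_rot: [-1.535, -0.01, -1.104]
force: [-0.5, -0.5, 0.1]
gripper_width: -0.4
```

```bash
python3 - <<'E'
from h import *
o=arm.get_obs();print(o['clock'],o['ee_pos'].round(1),o['tool_rot'].round(3),o['force'])
c=arm.calibration('wrist')
p,d=arm.camera('wrist');cv2.imwrite(f'pics/wrist3.png',p[:,:,::-1])
E
```

```text
2.6333 [501.5  24.1  73.4] [-1.535 -0.01  -1.104] [-0.53334455 -0.49862994  0.11410106]
```

View pics/wrist3.png

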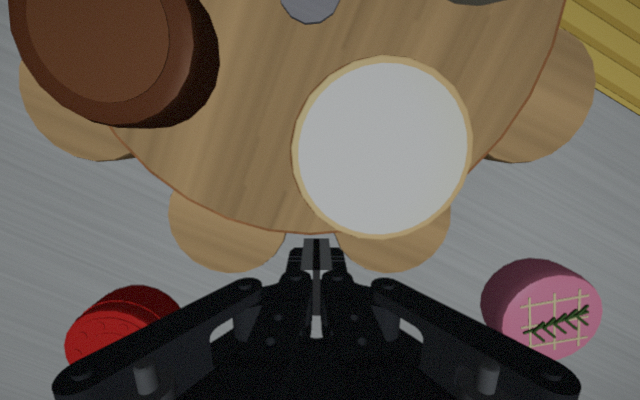

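```bash
python3 - <<'E'
from h import *
o=arm.get_obs();print(o['clock'],o['ee_pos'].round(1),o['tool_rot'].round(3),o['force'].round(2),o['moment'].round(2),o['qpos'].round(3),o['joint_vel'].round(3))
E
```

```text
2.6833 [501.6  24.   73.6] [-1.535 -0.01  -1.104] [ 1.01 -0.28  0.24] [ 0.01  0.02 -0.  ] [-0.064 -0.031  2.142  0.012  0.995  1.034] [-0.001 -0.001  0.013  0.001 -0.001 -0.003]
```

>>> play_rows(
  steps=[
    [0,[-1,0,0],0],
    [0,[0,0,0],0],
  ],
)

```text
clock: 2.85
ee_pos: [492.2, 24.1, 75.4]
tool_rot: [-1.533, -0.011, -1.104]
force: [0.1, 0.4, -0.4]
gripper_width: -0.2
```

>>> play_rows(
  steps=[
    [0,[0,0,-1],0],
    [0,[0,0,0],0],
  ],
)

```text
clock: 3.02
ee_pos: [492.2, 24.2, 65.9]
tool_rot: [-1.53, -0.013, -1.103]
force: [-0.3, 0.8, -1.5]
gripper_width: 0.1
```

```bash
python3 - <<'E'
from h import *
o=arm.get_obs();print(o['clock'],o['ee_pos'].round(1),o['tool_rot'].round(3),o['force'].round(2),o['moment'].round(2),o['qpos'].round(3),o['joint_vel'].round(3))
E
```

```text
3.0167 [492.2  24.2  65.9] [-1.53  -0.013 -1.103] [-0.32  0.79 -1.45] [0.03 0.06 0.02] [-0.065 -0.043  2.169  0.012  0.975  1.032] [ 0.    -0.034 -0.026 -0.001  0.011  0.001]
```

>>> play_rows(
  steps=[
    [0,[0,0,-0.8],0],
    [0,[0,0,0],0],
  ],
)

```text
clock: 3.18
ee_pos: [491.6, 24.1, 56.7]
tool_rot: [-1.531, -0.012, -1.104]
force: [-1.2, 0.4, -0.1]
gripper_width: -0.1
```

```bash
python3 - <<'E'
from h import *
o=arm.get_obs();print(o['clock'],o['ee_pos'].round(1),o['tool_rot'].round(3),o['force'].round(2),o['moment'].round(2))
p,d=arm.camera('wrist');cv2.imwrite(f'pics/wrist4.png',p[:,:,::-1])
p,d=arm.camera('side')
cv2.imwrite('pics/side4c.png',cv2.resize(p[160:290,230:430,::-1],None,fx=4,fy=4,interpolation=2))
E
```

```text
3.1833 [491.6  24.1  56.7] [-1.531 -0.012 -1.104] [-1.22  0.38 -0.06] [-0.06  0.   -0.07]
```

View pics/wrist4.png

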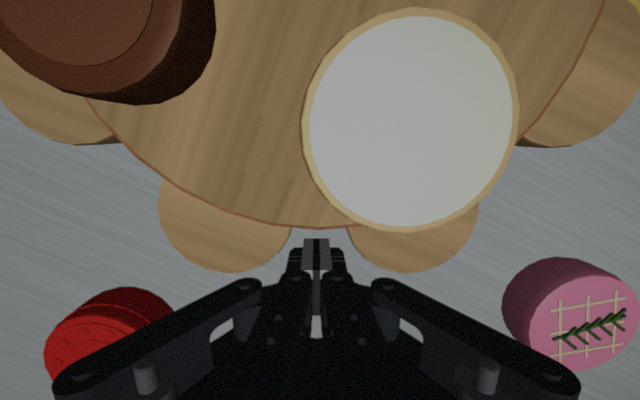

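View pics/side4c.png

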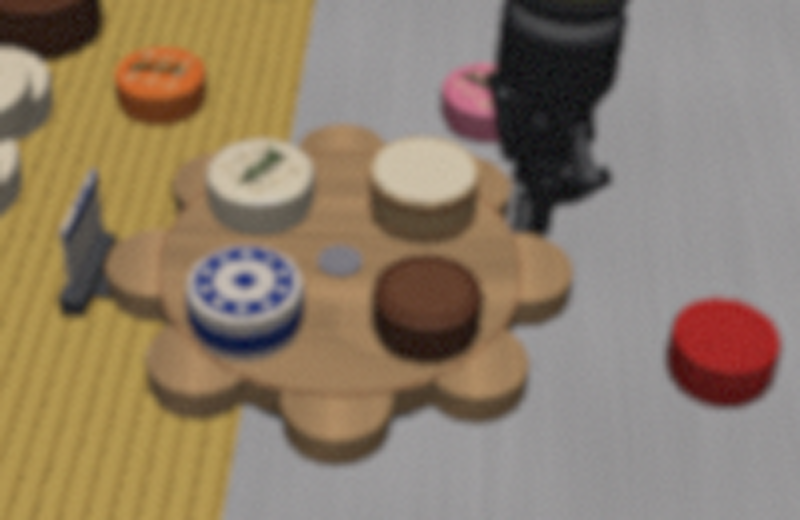

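>>> play_rows(
  steps=[
    [0,[-0.05,0.11,0],-0.5],
    [0,[-0.09,0.18,0],-1],
    [0,[-0.11,0.23,0],-1.2],
    [0,[-0.11,0.26,0],-1.2],
    [0,[-0.1,0.27,0],-1.2],
    [0,[-0.1,0.28,0],-1.2],
  ],
)

```text
clock: 3.78
ee_pos: [487.6, 37.2, 58.4]
tool_rot: [-1.529, -0.015, -1.223]
force: [-0.2, -1.4, -0.9]
gripper_width: 0.1
```

```bash
cat > st.py <<'E'
from h import *
o=arm.get_obs();e=o['ee_pos'];d=e[:2]-[614,83.5]
print(o['clock'],e.round(1),o['tool_rot'].round(3),o['force'].round(1),'r',np.hypot(*d).round(1),'th',(np.degrees(np.arctan2(d[1],d[0]))%360).round(1))
E
python3 st.py
```

```text
3.7833 [487.6  37.2  58.4] [-1.529 -0.015 -1.223] [-0.2 -1.4 -0.9] r 134.6 th 200.1
```

>>> play_rows(
  steps=[
    [0,[-0.09,0.28,0],-1.3],
    [0,[-0.09,0.29,0],-1.3],
    [0,[-0.08,0.29,-0.02],-1.3],
    [0,[-0.08,0.29,-0.02],-1.3],
    [0,[-0.07,0.3,-0.02],-1.3],
    [0,[-0.06,0.3,-0.02],-1.3],
    [0,[-0.05,0.3,0],-1.3],
    [0,[-0.04,0.3,0],-1.3],
  ],
)

```text
clock: 4.45
ee_pos: [481.2, 61.0, 58.3]
tool_rot: [-1.53, -0.019, -1.42]
force: [-0.3, -1.4, -0.4]
gripper_width: 0.2
```

```bash
python3 st.py
```

```text
4.45 [481.2  61.   58.3] [-1.53  -0.019 -1.42 ] [-0.3 -1.4 -0.4] r 134.7 th 189.6
```

>>> play_rows(
  steps=[
    [0,[-0.04,0.3,0],-1.3],
    [0,[-0.03,0.3,0],-1.3],
    [0,[-0.03,0.3,-0.02],-1.3],
    [0,[-0.02,0.3,-0.02],-1.3],
    [0,[-0.01,0.3,-0.02],-1.3],
    [0,[0,0.3,-0.02],-1.3],
    [0,[0.01,0.3,0],-1.3],
    [0,[0.01,0.3,0],-1.3],
  ],
)

```text
clock: 5.12
ee_pos: [479.2, 85.6, 58.3]
tool_rot: [-1.532, -0.024, -1.617]
force: [-0.7, -1.7, -0.2]
gripper_width: -0.1
```

```bash
python3 st.py;python3 - <<'E'
from h import *
p,d=arm.camera('side')
cv2.imwrite('pics/side5c.png',cv2.resize(p[160:290,230:430,::-1],None,fx=4,fy=4,interpolation=2))
E
```

```text
5.1167 [479.2  85.6  58.3] [-1.532 -0.024 -1.617] [-0.7 -1.7 -0.2] r 134.8 th 179.1
```

View pics/side5c.png

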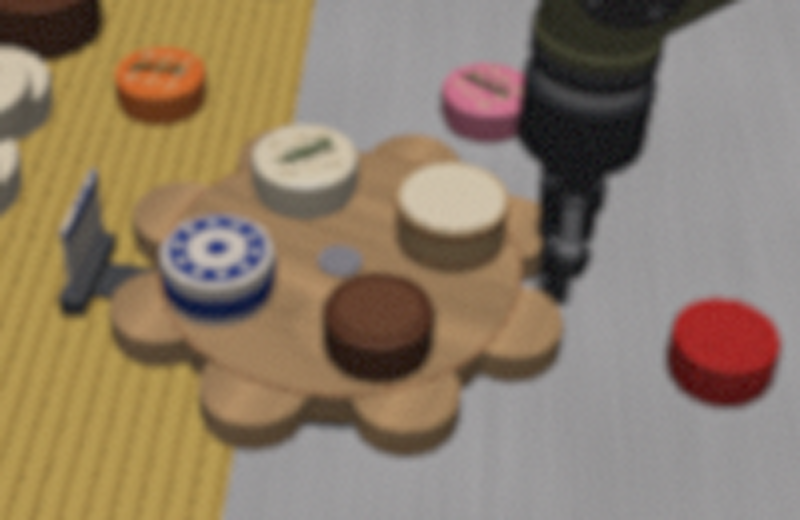

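```bash
python3 - <<'E'
from h import *
D=arm.calibration('side')
for p,z in [((217,247),84),((303,155),80),((375,309),82),((452,199),84),((340,261),50)]:
    X=onz(D,230+p[0]/4-.375,160+p[1]/4-.375,z)[:2];d=X-[614,83.5];print(X.round(1),np.hypot(*d).round(1),np.degrees(np.arctan2(d[1],d[0])).round(1))
E
```

```text
[685.2 112.9] 77.1 22.4
[643.9  14.2] 75.5 -66.7
[587.6 155.7] 76.9 110.1
[546.5  54.8] 73.4 -156.9
[614.   80.7] 2.8 -90.7
```

>>> play_rows(
  steps=[
    [0,[0.01,0.24,0],-1.2],
    [0,[0.01,0.28,0],-1.3],
    [0,[0.02,0.3,0],-1.3],
    [0,[0.03,0.3,-0.02],-1.3],
    [0,[0.04,0.3,-0.02],-1.3],
    [0,[0.05,0.3,0],-1.3],
    [0,[0.05,0.3,0],-1.3],
    [0,[0.06,0.3,0],-1.3],
  ],
)

```text
clock: 5.83
ee_pos: [481.5, 109.1, 58.5]
tool_rot: [-1.531, -0.027, -1.806]
force: [-0.7, -1.2, 0.4]
gripper_width: -0.1
```

```bash
python3 st.py
```

```text
5.8333 [481.5 109.1  58.5] [-1.531 -0.027 -1.806] [-0.7 -1.2  0.4] r 134.9 th 169.0
```

>>> play_rows(
  steps=[
    [0,[0.07,0.3,0],-1.3],
    [0,[0.07,0.3,-0.02],-1.3],
    [0,[0.08,0.29,-0.02],-1.3],
    [0,[0.09,0.29,-0.02],-1.3],
    [0,[0.09,0.29,0],-1.3],
    [0,[0.1,0.28,0],-1.3],
    [0,[0.1,0.28,0],-1.3],
    [0,[0.1,0.25,0],-1.2],
  ],
)

```text
clock: 6.5
ee_pos: [488.0, 132.1, 58.5]
tool_rot: [-1.532, -0.03, -1.995]
force: [-0.6, 0.3, 0.1]
gripper_width: 0.1
```

```bash
python3 st.py;python3 - <<'E'
from h import *
for n,y,x in(('side',160,230),('scene',155,275)):
    p,d=arm.camera(n);cv2.imwrite(f'pics/{n}6c.png',cv2.resize(p[y:y+130,x:x+170,::-1],None,fx=4,fy=4,interpolation=2))
E
```

```text
6.5 [488.  132.1  58.5] [-1.532 -0.03  -1.995] [-0.6  0.3  0.1] r 135.0 th 158.9
```

View pics/side6c.png

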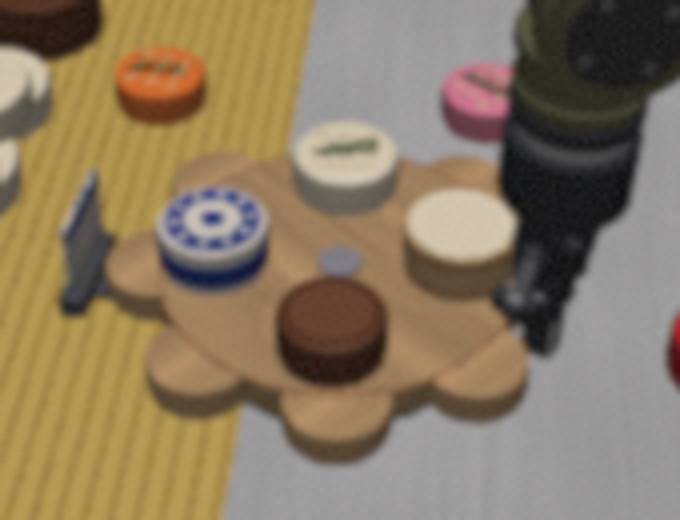

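View pics/scene6c.png

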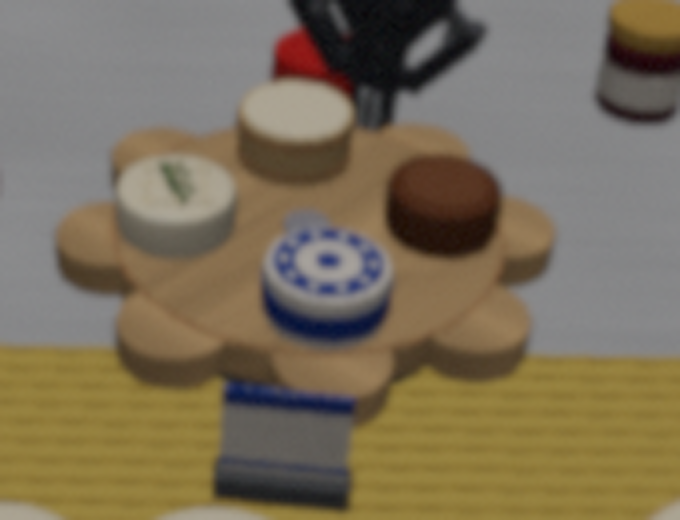

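```bash
python3 - <<'E'
from h import *
for n,ox,oy,P in (('side',230,160,[((213,218),84),((346,149),80),((332,312),82),((462,224),84),((340,261),50)]),('scene',275,155,[((328,261),84),((178,188),80),((443,184),82),((295,109),84),((306,221),50),((228,384),72),((354,399),72)])):
  D=arm.calibration(n)
  for p,z in P:
    X=onz(D,ox+p[0]/4-.375,oy+p[1]/4-.375,z)[:2];d=X-[614,83.5];print(n,X.round(1),np.hypot(*d).round(1),np.degrees(np.arctan2(d[1],d[0])).round(1))
E
```

```text
side [691.5  86.6] 77.6 2.3
side [616.7   5.3] 78.3 -88.0
side [612.  160.4] 76.9 91.5
side [539.7  78.2] 74.5 -175.9
side [614.   80.7] 2.8 -90.7
scene [692.1  88.3] 78.2 3.5
scene [621.3   9. ] 74.9 -84.4
scene [615.8 158.7] 75.3 88.6
scene [541.   78.9] 73.1 -176.4
scene [609.4  83.6] 4.6 178.3
scene [776.2  34.9] 169.3 -16.7
scene [785.3  95.2] 171.7 3.9
```

>>> play_rows(
  steps=[
    [0,[0.09,0.22,0],-1],
    [0,[0.11,0.27,0],-1.3],
    [0,[0.12,0.27,0],-1.3],
    [0,[0.13,0.26,0],-1.3],
    [0,[0.13,0.26,0],-1.3],
    [0,[0.12,0.23,0],-1.1],
    [0,[0.09,0.17,0],-0.8],
    [0,[0.04,0.08,0],-0.4],
  ],
)

```text
clock: 7.27
ee_pos: [496.1, 149.6, 58.6]
tool_rot: [-1.532, -0.032, -2.152]
force: [-0.4, -0.3, -0.3]
gripper_width: 0.1
```

```bash
python3 st.py;python3 - <<'E'
from h import *
for n,y,x in(('side',160,230),('scene',155,275)):
    p,d=arm.camera(n);cv2.imwrite(f'pics/{n}7c.png',cv2.resize(p[y:y+130,x:x+170,::-1],None,fx=4,fy=4,interpolation=2))
E
```

```text
7.2667 [496.1 149.6  58.6] [-1.532 -0.032 -2.152] [-0.4 -0.3 -0.3] r 135.2 th 150.7
```

View pics/side7c.png

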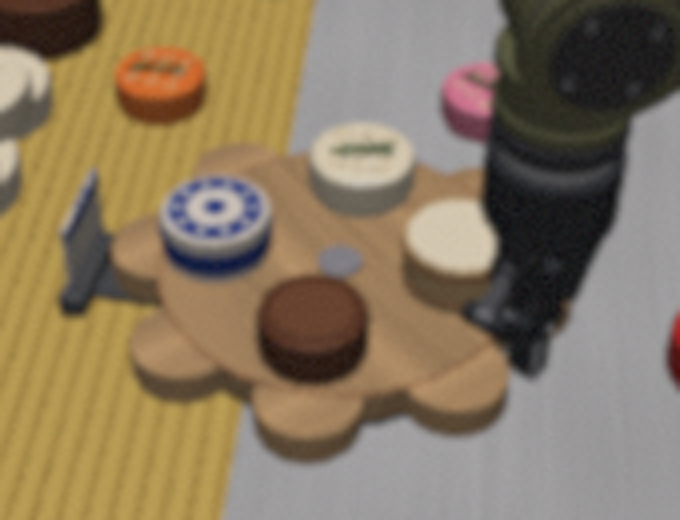

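View pics/scene7c.png

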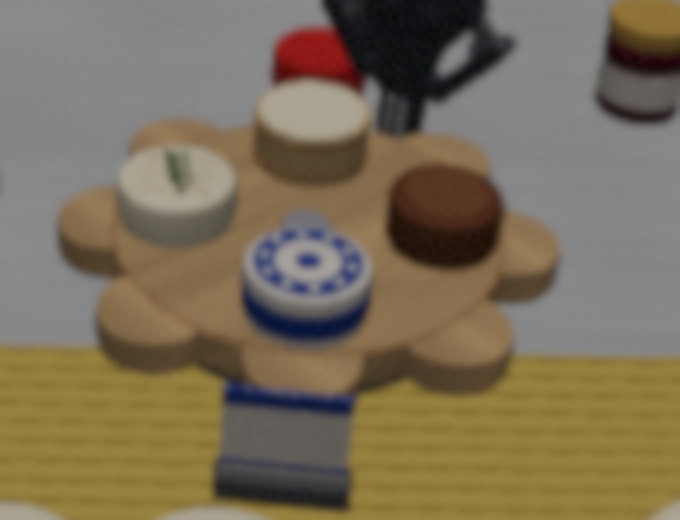

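```bash
python3 - <<'E'
from h import *
for n,ox,oy,P in (('side',230,160,[((214,207),84),((361,151),80),((314,311),82)]),('scene',275,155,[((308,261),84),((178,176),80),((445,194),82),((312,111),84)])):
  D=arm.calibration(n)
  for p,z in P:
    X=onz(D,ox+p[0]/4-.375,oy+p[1]/4-.375,z)[:2];d=X-[614,83.5];print(n,X.round(1),np.hypot(*d).round(1),np.degrees(np.arctan2(d[1],d[0])).round(1))
E
```

```text
side [692.5  76.1] 78.8 -5.4
side [606.8   6.5] 77.4 -95.3
side [622.3 160.5] 77.5 83.8
scene [692.4  77.8] 78.6 -4.2
scene [609.2   8.9] 74.8 -93.7
scene [625.7 158.6] 76.0 81.1
scene [543.   89.1] 71.2 175.5
```

>>> play_rows(
  steps=[
    [0,[0.08,0.14,0],-0.6],
    [0,[0.08,0.14,0],-0.6],
    [0,[0,0,0],0],
    [0,[0,0,0],0],
  ],
)

```text
clock: 7.7
ee_pos: [497.7, 152.5, 58.6]
tool_rot: [-1.532, -0.032, -2.175]
force: [-0.8, 0.5, 0.2]
gripper_width: 0.1
```

```bash
python3 st.py
```

```text
7.7 [497.7 152.5  58.6] [-1.532 -0.032 -2.175] [-0.8  0.5  0.2] r 135.2 th 149.3
```

>>> play_rows(
  steps=[
    [0,[-0.1,-0.2,0],0],
    [0,[-0.2,0,0],0],
    [0,[-0.6,0.35,0],0],
    [0,[-1,0.6,0],0],
    [0,[-1,0.6,0.2],0],
    [0,[-0.3,0.2,2],0],
    [0,[0,0,3.5],0],
    [0,[0,0,3.8],0],
  ],
)

```text
clock: 8.37
ee_pos: [452.5, 168.6, 145.8]
tool_rot: [-1.548, -0.048, -2.174]
force: [1.2, -0.1, 0.1]
gripper_width: -0.2
```

>>> play_rows(
  steps=[
    [0,[0,0,3.8],0],
    [0,[-1,-1,3.8],0],
    [0,[-2,-3,2],0],
    [0,[0,-4,0],0],
    [0,[0,-4,0],0],
    [0,[0,-4,0],0],
    [0,[0,-2,0],0],
    [0,[0,0,0],0],
  ],
)

```text
clock: 9.03
ee_pos: [415.7, -9.8, 258.9]
tool_rot: [-1.529, -0.033, -2.16]
force: [1.0, 1.0, -0.2]
gripper_width: -0.1
```

```bash
python3 st.py;python3 - <<'E'
from h import *
for n,y,x in(('side',160,230),('scene',155,275)):
    p,d=arm.camera(n);cv2.imwrite(f'pics/{n}8.png',p[:,:,::-1]);cv2.imwrite(f'pics/{n}8c.png',cv2.resize(p[y:y+130,x:x+170,::-1],None,fx=4,fy=4,interpolation=2))
p,d=arm.camera('wrist');cv2.imwrite('pics/wrist8.png',p[:,:,::-1])
E
```

```text
9.0333 [415.7  -9.8 258.9] [-1.529 -0.033 -2.16 ] [ 1.   1.  -0.2] r 219.2 th 205.2
```

View pics/side8c.png

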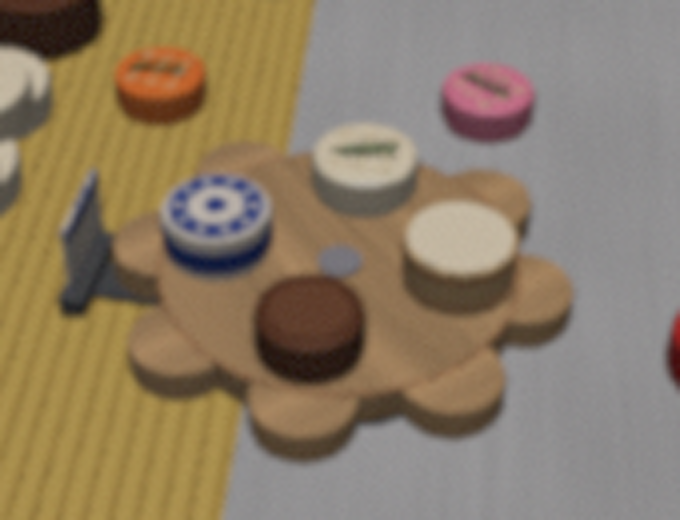

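View pics/scene8.png

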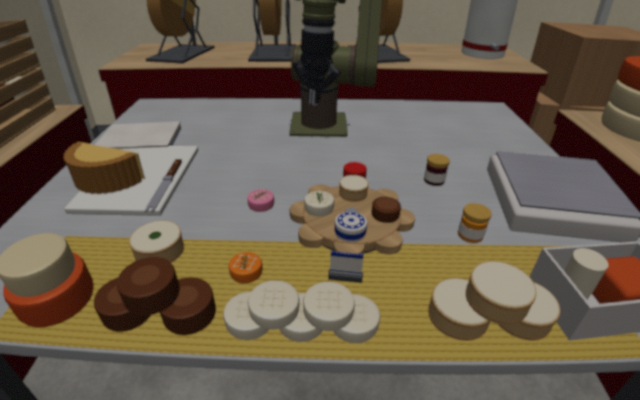

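View pics/scene8c.png

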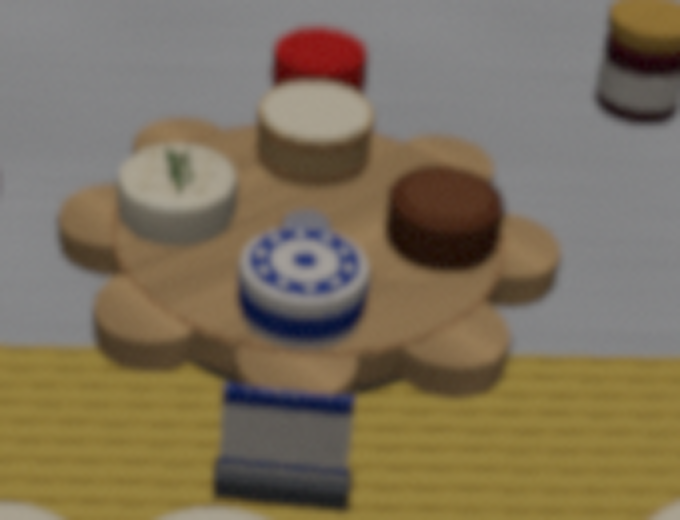

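```bash
python3 - <<'E'
from h import *
V=dict(side=(230,160,dict(blue=((215,205),84),hub=((340,261),50),t1=((94,172),72),t2=((65,231),72))),scene=(275,155,dict(blue=((305,260),84),hub=((306,221),50),t1=((228,384),72),t2=((354,399),72))))
for n,(ox,oy,P) in V.items():
  D=arm.calibration(n);X={k:onz(D,ox+p[0]/4-.375,oy+p[1]/4-.375,z)[:2] for k,(p,z) in P.items()}
  t=(X['t1']+X['t2'])/2
  for A in (np.array([614,83.5]),np.array([614,81.]),np.array([616,85.])):
    f=(t-A)/np.linalg.norm(t-A);d=X['blue']-A
    print(n,A,'t',t.round(1),np.linalg.norm(t-A).round(1),'blue',X['blue'].round(1),'x',(d@f).round(1),'y',(f[0]*d[1]-f[1]*d[0]).round(1))
E
```

```text
side [614.   83.5] t [780.1  63.9] 167.3 blue [692.1  74.2] x 78.7 y -0.1
side [614.  81.] t [780.1  63.9] 167.0 blue [692.1  74.2] x 78.4 y 1.2
side [616.  85.] t [780.1  63.9] 165.5 blue [692.1  74.2] x 76.9 y -1.0
scene [614.   83.5] t [780.8  65. ] 167.8 blue [691.5  76.3] x 77.9 y 1.3
scene [614.  81.] t [780.8  65. ] 167.5 blue [691.5  76.3] x 77.6 y 2.7
scene [616.  85.] t [780.8  65. ] 166.0 blue [691.5  76.3] x 76.0 y 0.4
```

The blue cheese is within about 3 mm of the ticket line in both views. The board was at rest, the hand is clear and the bystanders look unmoved, so I'm handing the job in.

```bash
python3 - <<'E'
from plant import arm
import cv2,numpy as np
for n in('scene','side'):
    p,_=arm.camera(n);q=cv2.imread(f'pics/{n}8.png')[:,:,::-1]
    o=cv2.imread(f'pics/{n}0.png')[:,:,::-1]
    print(n,'rest diff',np.abs(p.astype(int)-q).max(-1).__gt__(40).sum())
    boxes={'scene':{'fig':(420,150,455,190),'honey':(455,200,495,245),'box/cutting':(60,130,200,215)},'side':{'fig':(395,295,440,340),'honey':(272,300,315,345),'cutting/knife':(330,85,440,150)}}[n]
    for k,(a,b,c,d) in boxes.items(): print(k,np.abs(p[b:d,a:c].astype(int)-o[b:d,a:c]).mean().round(2))
print(arm.close_job())
E
```

```text
scene rest diff 0
fig 0.88
honey 0.82
box/cutting 0.86
side rest diff 14
fig 3.9
honey 3.86
cutting/knife 22.59
the job is handed in; nothing more can be done
None
```

View pics/side8.png

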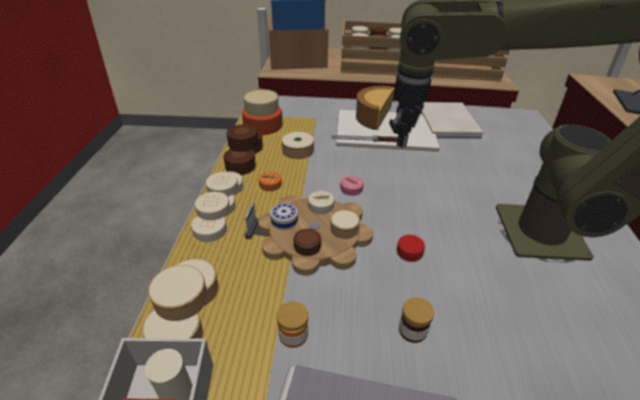

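I put the closed fingertips in a notch on the robot's side of the rim and pushed the board about 55° clockwise. That brought the blue-and-white cheese to the front, behind the ticket. Then I backed the hand out, raised it clear and handed the job in at about 9 s.

**Last checks**
- **Position:** the blue cheese is about 0 to 3 mm sideways of the line from the axis to the ticket, and about 77 mm from the axis. The scene and side views differ by about 1.5 mm. Most of the doubt is in where I placed the axis.
- **Board and cheeses:** the board was at rest. The scene view showed no change between two pictures; in the side view 14 pixels differed, and I did not look into those. The cheeses are still about 90° apart and the force readings stayed near 1 to 2 N.
- **Jars and knife:** both jars match the first pictures. The knife region changed in the side view (22.6, against about 4 for the jars). The final picture shows the gripper in front of it, and the same region in the scene view is unchanged (0.86).
- **Round box:** I did not measure it separately; it looks unmoved in the final pictures.

**On the way:** during the approach one set of rows overshot inward by about 12 mm and stopped high, with no contact force. I corrected it before pushing.

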